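# Put the tools back on their shadow panels

## Task

On the bench lie a red-handled screwdriver, a small spanner, a big spanner and a paint brush, and beside them four grey panels, each printed with the dark silhouette of one of these tools. Lay every one of the four tools flat on the panel that shows its own silhouette, covering the outline: screwdriver blade on blade and bristles on bristles, while a spanner may lie either way round. The yellow-handled screwdriver and the other things on the bench have no panel and are not needed.

Things in the scene. Friction and masses are not known exactly. Their poses are not given: they have to be found in the camera images.
- driver: Screwdriver with a red handle, loose, lying flat, 212 mm long along its y axis. Origin: middle of its length, at its underside. Handle from y = +2 to +106 mm, about 26 mm wide and high (good grip at y = +30 mm); thin steel shaft on to the blade tip at y = -106 mm. About 0.11 kg. At the start the blade points roughly away from the robot.
- small_spanner: Small steel combination spanner, loose, lying flat, 156 mm long along its y axis, 8 mm thick; the bar in its middle is 10 mm wide, the ends 24 to 29 mm. Origin: middle of its length, at its underside. About 0.12 kg.
- big_spanner: Big steel combination spanner, loose, lying flat, 204 mm long along its y axis, 10 mm thick; the bar in its middle is 12 mm wide, the ends 30 to 38 mm. Origin: middle of its length, at its underside. About 0.19 kg.
- brush: Rigid flat paint brush, loose, lying flat, 218 x 52 x 16 mm, long along y. Origin: middle of its length, at its underside. Dark bristles at y = -107 to -58 mm, straight metal ferrule 50 mm wide at y = -58 to -28 (good grip at -43), then a taper to the 20 mm wide wooden handle at y = +15 to +109. About 0.07 kg. At the start the bristles point roughly away from the robot.
- driver_panel: Fixed grey board 74 x 230 x 4 mm on the bench with the dark life-size silhouette of the screwdriver printed flat on it (no recess). All four panels differ only in the silhouette. Origin: centre of its underside; top at z = +4 mm; y is its long axis. Printed handle at +y, blade at -y: the screwdriver's axes should match these.
- small_spanner_panel: Fixed grey board 74 x 230 x 4 mm on the bench with the dark life-size silhouette of the small spanner (156 mm long) printed flat on it (no recess). All four panels differ only in the silhouette. Origin: centre of its underside; top at z = +4 mm; y is its long axis. The spanner's middle belongs over this origin, its y along this y, either way round.
- big_spanner_panel: Fixed grey board 74 x 230 x 4 mm on the bench with the dark life-size silhouette of the big spanner (204 mm long) printed flat on it (no recess). All four panels differ only in the silhouette. Origin: centre of its underside; top at z = +4 mm; y is its long axis. The spanner's middle belongs over this origin, its y along this y, either way round.
- brush_panel: Fixed grey board 74 x 230 x 4 mm on the bench with the dark life-size silhouette of the paint brush printed flat on it (no recess). All four panels differ only in the silhouette. Origin: centre of its underside; top at z = +4 mm; y is its long axis. Printed handle at +y, bristles at -y: the brush's axes should match these.
- driver_tip (a point): Point on the red-handled screwdriver's steel blade, near its tip: 104 mm from the screwdriver's origin along its -y. Axes as the screwdriver's.
- brush_tip (a point): Point at the end of the paint brush's bristles: 105 mm from the brush's origin along its -y. Axes as the brush's.

How it is judged:
By the outcome, as a careful person would: the job done as asked, in the order asked, and still so for the second after the job is handed in, with the robot touching nothing.
It also fails if it takes over 104 s, if anything falls off the work surface, if the arm or the gripper's body presses on something with over 40 N, if the wrist force passes 120 N, or if a joint passes its speed limit or range.

## Robot

A 7-joint arm with a two-finger parallel gripper is mounted at the origin on a cart in front of the work surface, level with it; the furniture and walls round the work are solid. World frame = base frame: x ahead of the robot, y to its left, z up, the work surface at z = 0. Lengths are in mm, angles in rad, forces in N, time in s.
With the tool pointing down it reaches from about 400 to 925 mm from the base axis. Payload 5.6 kg.
Tool frame: the origin (TCP) lies midway between the tips of the shut fingers; the grasp point (between the pads) lies 19 mm behind it; z points along the fingers, y is the line along which they close (so a half turn about z gives the same grasp; the last joint's range is limited). The gripper opens to 85 mm and grips with 20 to 120 N. Pads are 22 mm wide; open, the fingers measure 114 mm over their backs; the gripper's body (76 mm by 85 mm) begins 54 mm behind the grasp point. The pads swing forward as they close: fully open they stand 13 mm farther back than shut.
Start: joints at [1.189, 0.468, -0.012, 1.603, 0.006, 1.071, -0.056], TCP at [215.99, -613.072, 206.59] pointing down, gripper open.
Joint ranges: [-2.53, 2.53], [-0.31, 2.02], [-1.57, 1.55], [0.28, 2.44], [-1.29, 4.43], [0.15, 1.84], [-2.92, 2.92]. Speed limits (rad/s): [2.57, 2.57, 3.14, 3.14, 3.14, 3.14, 3.14].

## Interface

Orientations are given as a unit quaternion [x, y, z, w].
In Python, from bench import r, vision, job, search_frame, outline_of, spot_point gives the robot as it stands.
- The arm moves only by the shell command python3 -m crank 'ROWS' [FORCE]. ROWS is JSON, a list of rows, each a list of 7 numbers: the closure, from -1 (fully open) to 1 (shut), then the shift along the tool's x, y, z in mm, then the turn, a rotation vector about the tool's x, y, z in rad. In form: [[fingers, tx, ty, tz, rx, ry, rz], ...]. A call has 1 to 10 rows; each row is the pose to reach, as a shift and turn from the pose commanded when the call began, along the tool's axes at that moment; what a row does not reach only later rows make up. A row lasts 1/10 s, in which the tool goes at most 50 mm and 8.59 degrees, less where a joint would pass 70% of its speed; a pose out of reach is approached as far as the arm can. A call with a gripper value outside its range is refused whole. The fingers move at their own pace and stop on an object; FORCE is the grip in N (left out, the last holds). Time passes only in rows, so rows that repeat a pose let the fingers close. It gives the time, the measured TCP pose, the force, the opening and the grip force at its end, in the units of the state.
- r.get_obs(): the state, without advancing time (a new reading comes with each control period).
- vision.read_camera(name): name is "scene" or "top" or "wrist"; returns a dict with "frame" (420x560x3 uint8, red, green, blue), "depth" (420x560 float32, mm along the optical axis (not along the pixel's ray), 0 where there is no reading), "K" (3x3 intrinsics, pixels), "k1" (the pictures are not rectified: a ray, as slopes to the right and down, at radius r is drawn at 1 + k1 r^2 times it, then the intrinsics apply), "position" and "attitude" of the camera in the world. Camera axes: x right, y up, looking along -z (the intrinsics and any distortion apply to the point x, -y, -z); pixel columns grow to the right and rows downward; lengths in mm; the calibration is good to about 2 mm. A picture is of the moment at which its call begins.
- job.sign_off(): hands the job in; it is judged then, once.
Trained networks look in a picture, given as the dict that the camera call returned (one of the last four; its "shot" number tells which), for a name from the list of things; names that differ only in an ending like _2 or _b are one class to them, and where a whole thing is asked for, a point or a joint stands for the part that bears it (a point fixed in the world has none). Each returns a list of dicts, best first, with "confidence" (0 to 1); they miss things now and then, are a little off and sometimes report something else, mostly with a low value. They report only what shows in the picture. A call takes as long as a camera call.
- search_frame(picture, label): "uv" ([column, row] in pixels, amid what is visible of it).
- outline_of(picture, label): "region" (420x560 bool, what is visible of it) and "uv" ([column, row] in pixels, amid what is visible of it).
- spot_point(picture, label): "uv" ([column, row] in pixels: a listed point, or the origin of a listed thing).
The state is a dict: "time": time; "joint_positions": joint angles; "qd": joint speeds; "joint_efforts": joint torques, N m; "eef_pos": TCP position; "ee_rot": TCP orientation; "force": force on the tool from outside, world axes, zero at the start; "wrist_torque": the same for the moment, N m; "finger_gap": finger opening in mm; "grasp_force": force on a finger pad.
Only numpy, scipy, OpenCV 4.12 (cv2) and the standard library are available. Lean on these libraries where they do the work, as an engineer would, in place of code of your own. Each camera call takes 0.05 s, during which the arm holds its last target. There are 200 camera calls.

## Working session

There is one attempt and no reset: what is moved stays moved. The work goes in short steps, Python scripts to look and compute and a shell command to move; the robot and the scene stay as the last step left them, time stands still between calls to the robot, and variables do not carry over. Pictures are saved under pics/ and viewed, at most 14 in all, crops included, and the job is handed in when it is done.

```bash
ls; mkdir -p pics
cat > h.py <<'E'
import numpy as np, cv2, json
from scipy.spatial.transform import Rotation as R
from bench import r, vision, job, search_frame, outline_of, spot_point
def ray(p,uv):
    K=np.array(p["K"]); d=np.array([(uv[0]-K[0,2])/K[0,0],(uv[1]-K[1,2])/K[1,1]]); s=d.copy()
    for _ in range(20): s=d/(1+p["k1"]*(s@s))
    return s
def rot(p):
    a=np.array(p["attitude"]); return R.from_quat(a) if a.size==4 else R.from_matrix(a)
def at_depth(p,uv,dep):
    s=ray(p,uv); return np.array(p["position"])+rot(p).apply(np.array([s[0],-s[1],-1])*dep)
def at_z(p,uv,z):
    s=ray(p,uv); d=rot(p).apply([s[0],-s[1],-1]); o=np.array(p["position"]); return o+d*(z-o[2])/d[2]
def save(p,n): cv2.imwrite(f"pics/{n}.png",p["frame"][:,:,::-1])
E
python3 - <<'E'
from h import *
o=r.get_obs(); print({k:np.round(o[k],3).tolist() for k in("time","eef_pos","ee_rot","finger_gap")})
for c in("top","scene","wrist"):
    p=vision.read_camera(c); save(p,c+"0"); print(c,p["shot"],np.round(p["position"],1),np.round(p["attitude"],3).tolist(),np.round(p["K"],1).tolist(),p["k1"])
    if c=="wrist": continue
    for n in("driver","small_spanner","big_spanner","brush","driver_panel","small_spanner_panel","big_spanner_panel","brush_panel"):
        for d in outline_of(p,n)[:2]:
            m=d["region"]; dep=np.median(p["depth"][m]); ys,xs=np.nonzero(m)
            P=np.array([at_depth(p,(x,y),p["depth"][y,x])for x,y in list(zip(xs,ys))[::3] if p["depth"][y,x]>0])
            (cc,wh,an)=cv2.minAreaRect(P[:,:2].astype(np.float32))
            print(n,round(d["confidence"],2),np.round(d["uv"]),"n",m.sum(),"rect",np.round(cc),np.round(wh),round(an,1),"z",np.round(np.percentile(P[:,2],[5,50,95]),1))
E
```

```text
pics
{'time': 0.0, 'eef_pos': [215.767, -612.481, 205.631], 'ee_rot': [0.986, 0.169, -0.0, -0.001], 'finger_gap': 85.22}
top 1 [ 308.8   11.2 1204.1] [0.06, -0.063, -0.695, 0.714] [[455.2, 0.0, 283.2], [0.0, 455.2, 207.8], [0.0, 0.0, 1.0]] 0.003793259571893782
driver 0.76 [194. 229.] n 376 rect [492. 251.] [169.  28.] 4.2 z [ 8.2 15.5 22.4]
small_spanner 0.82 [152. 207.] n 232 rect [527. 359.] [ 26. 155.] 84.3 z [1.1 5.8 9.7]
big_spanner 0.96 [232. 218.] n 449 rect [502. 150.] [201.  38.] 10.1 z [ 0.4  8.2 12.7]
brush 0.73 [272. 206.] n 993 rect [484.  39.] [ 52. 216.] 88.6 z [ 7.5 14.1 18.5]
brush 0.2 [313. 228.] n 2404 rect [473. -73.] [233.  74.] 2.3 z [-0.   3.8  7.5]
driver_panel 0.96 [313. 230.] n 2395 rect [472. -71.] [235.  76.] 2.3 z [-0.3  3.8  7.6]
small_spanner_panel 0.78 [349. 224.] n 2416 rect [ 478. -172.] [ 77. 232.] 85.7 z [-0.5  3.8  7.8]
big_spanner_panel 0.79 [433. 249.] n 2383 rect [ 426. -381.] [229.  76.] 4.3 z [0.1 4.1 8. ]
brush_panel 0.85 [388. 237.] n 2457 rect [ 452. -277.] [ 79. 228.] 85.1 z [-0.1  4.2  8. ]
scene 2 [-295.3  826.3  670. ] [-0.193, 0.477, 
[... 494 characters left out ...]
  80.] 5.2 z [2.1 4.5 6.7]
brush 0.87 [269. 238.] n 724 rect [488.  51.] [ 60. 228.] 77.5 z [ 8.5 16.5 19.9]
driver_panel 0.92 [310. 229.] n 1354 rect [472. -73.] [237.  85.] 1.3 z [4.1 6.6 8.7]
small_spanner_panel 0.62 [337. 213.] n 1154 rect [ 476. -170.] [ 80. 229.] 85.9 z [4.1 6.7 8.8]
big_spanner_panel 0.71 [392. 195.] n 943 rect [ 423. -378.] [228.  78.] 6.8 z [1.8 4.2 6.8]
brush_panel 0.74 [367. 205.] n 1100 rect [ 453. -277.] [ 85. 239.] 86.6 z [3.  6.4 8.8]
brush_panel 0.36 [270. 236.] n 778 rect [482.  35.] [219.  58.] 5.5 z [ 7.3 16.2 20.2]
wrist 3 [ 290.1 -586.8  373. ] [-0.126, 0.089, -0.571, 0.806] [[346.9, 0.0, 282.8], [0.0, 346.9, 210.2], [0.0, 0.0, 1.0]] -0.05597297710893985
```

Run:
```python
import cv2
a=cv2.imread("pics/top0.png")[150:310,100:500]
cv2.imwrite("pics/topc.png",cv2.resize(a,(800,320),interpolation=cv2.INTER_CUBIC))
```

```text
(no output)
```

View pics/topc.png

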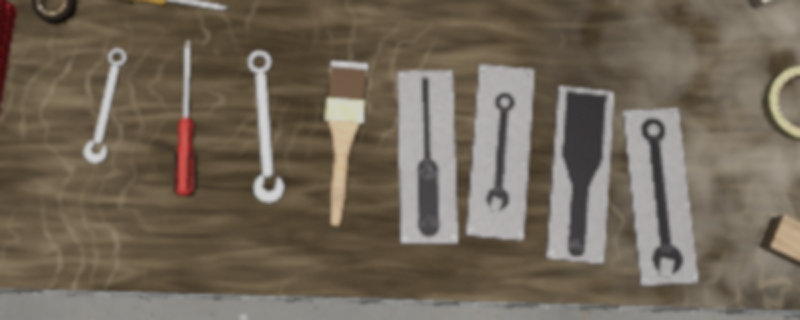

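View pics/scene0.png

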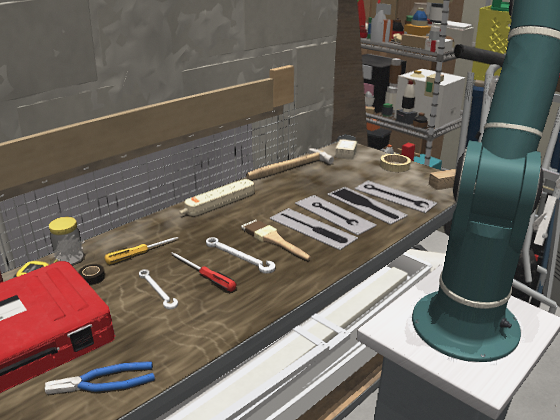

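The views agree: from left to right the panels are driver (crop ≈428,160), small spanner (500,150), brush (580,175) and big spanner (660,195). The loose tools, in order, are small spanner, red driver, big spanner and brush. The yellow driver is at the far edge. Next I'll get close wrist views over the panels and over the tools.

```bash
cat >> h.py <<'E'
ALL=("driver","small_spanner","big_spanner","brush","driver_panel","small_spanner_panel","big_spanner_panel","brush_panel")
H=dict(driver=13,small_spanner=8,big_spanner=10,brush=14)
def meas(p,names,pts=True):
    """rect centre, long-axis yaw (deg in world) at assumed top height, plus height from depth"""
    out={}
    for n in names:
        ds=outline_of(p,n)
        for d in ds[:1]:
            m=d["region"]; z=4 if "panel" in n else H[n]
            c=max(cv2.findContours(m.astype(np.uint8),0,1)[0],key=cv2.contourArea)[:,0]
            P=np.array([at_z(p,u,z)[:2] for u in c.astype(float)])
            (cc,wh,_)=R0=cv2.minAreaRect(P.astype(np.float32)); b=cv2.boxPoints(R0)
            e=max((b[1]-b[0],b[2]-b[1]),key=np.linalg.norm); e=e*np.sign(e[0]); 
            ys,xs=np.nonzero(cv2.erode(m.astype(np.uint8),np.ones((3,3)))); D=p["depth"]
            zz=[at_depth(p,(x,y),D[y,x])[2] for x,y in zip(xs[::5],ys[::5]) if D[y,x]>0]
            s=spot_point(p,n); s=at_z(p,s[0]["uv"],z)[:2] if s else [np.nan]*2
            out[n]=cc; print(n,round(d["confidence"],2),"edge" if c.min()<2 or c[:,0].max()>557 or c[:,1].max()>417 else "","rect",np.round(cc,1),np.round(sorted(wh)),"yaw",round(float(np.degrees(np.arctan2(e[1],e[0]))),1),"spot",np.round(s,1),"z",np.round(np.percentile(zz,[10,50,90]),1) if zz else None)
    return out
E
python3 -m crank '[[-1,389,-278,-45,0,0,0.34],[-1,389,-278,-45,0,0,0.34],[-1,389,-278,-45,0,0,0.34],[-1,389,-278,-45,0,0,0.34],[-1,389,-278,-45,0,0,0.34],[-1,389,-278,-45,0,0,0.34],[-1,389,-278,-45,0,0,0.34],[-1,389,-278,-45,0,0,0.34],[-1,389,-278,-45,0,0,0.34],[-1,389,-278,-45,0,0,0.34]]'
python3 -m crank '[[-1,0,0,0,0,0,0],[-1,0,0,0,0,0,0]]'
python3 - <<'E'
from h import *
p=vision.read_camera("wrist"); save(p,"w1"); meas(p,ALL[4:]); o=r.get_obs(); print(np.round(p["position"],1),np.round(p["attitude"],3),np.round(o["eef_pos"],1),np.round(o["ee_rot"],4))
E
```

```text
time: 1.95
eef_pos: [492.8, -217.5, 252.4]
ee_rot: [1.0, 0.002, 0.001, -0.0]
force: [0.9, 0.1, 1.2]
finger_gap: 85.4
grasp_force: 0.0
time: 2.15
eef_pos: [490.7, -221.3, 251.6]
ee_rot: [1.0, 0.0, -0.0, 0.0]
force: [0.4, -0.6, 0.1]
finger_gap: 85.3
grasp_force: 0.0
driver_panel 0.71  rect [470.2 -71.3] [ 76. 230.] yaw 2.3 spot [465.3 -71.3] z [2.1 3.2 4.2]
small_spanner_panel 0.57  rect [ 477.6 -169.3] [ 75. 232.] yaw -4.0 spot [ 478.4 -169.4] z [2.2 3.2 4.3]
big_spanner_panel 0.93  rect [ 426.3 -379.2] [ 75. 228.] yaw 4.9 spot [ 428.  -380.1] z [2.1 3.1 4.2]
brush_panel 0.59  rect [ 451.9 -274.3] [ 75. 228.] yaw -4.5 spot [ 449.  -279.5] z [2.3 3.4 4.4]
[ 569.2 -220.9  418. ] [-0.109  0.109 -0.699  0.699] [ 490.2 -222.2  251.6] [ 1.     -0.0012 -0.      0.    ]
```

```bash
python3 -m crank '[[-1,0,-420,0,0,0,0],[-1,0,-420,0,0,0,0],[-1,0,-420,0,0,0,0],[-1,0,-420,0,0,0,0],[-1,0,-420,0,0,0,0],[-1,0,-420,0,0,0,0],[-1,0,-420,0,0,0,0],[-1,0,-420,0,0,0,0],[-1,0,-420,0,0,0,0],[-1,0,-420,0,0,0,0]]'
python3 -m crank '[[-1,0,0,0,0,0,0],[-1,0,0,0,0,0,0]]'
python3 - <<'E'
from h import *
p=vision.read_camera("wrist"); save(p,"w2"); meas(p,ALL[:5])
for n in("driver_tip","brush_tip"):
    for d in spot_point(p,n)[:1]: print(n,round(d["confidence"],2),np.round(at_z(p,d["uv"],13 if n[0]=="d" else 10)[:2],1))
o=r.get_obs(); print(np.round(p["position"],1),np.round(o["eef_pos"],1),np.round(o["ee_rot"],4))
E
```

```text
time: 3.6
eef_pos: [490.2, 202.4, 251.6]
ee_rot: [1.0, 0.003, -0.0, -0.001]
force: [0.1, -0.3, -0.3]
finger_gap: 85.4
grasp_force: 0.0
time: 3.8
eef_pos: [491.4, 196.4, 251.4]
ee_rot: [1.0, -0.002, -0.0, 0.001]
force: [0.9, 0.1, -0.1]
finger_gap: 85.5
grasp_force: 0.0
driver 0.91  rect [509.5 251.5] [ 28. 209.] yaw 1.8 spot [517.5 246.4] z [ 9.6 16.7 21.8]
small_spanner 0.61  rect [524.6 359.7] [ 31. 156.] yaw -7.8 spot [525.2 356.3] z [4.1 6.2 7.2]
big_spanner 0.86  rect [502.5 146.9] [ 37. 202.] yaw 5.1 spot [503.1 151. ] z [7.1 8.4 9.3]
brush 0.96  rect [482.9  45.2] [ 55. 216.] yaw -3.5 spot [482.7  47.5] z [11.1 14.  15.8]
driver_panel 0.77  rect [469.5 -68.8] [ 76. 230.] yaw 2.3 spot [467.2 -67.4] z [2.1 3.2 4.2]
driver_tip 0.65 [612.1 256.4]
brush_tip 0.7 [588.3  39.2]
[570.  196.6 417.8] [491.  198.4 251.6] [ 1.e+00 -6.e-04 -0.e+00  0.e+00]
```

View pics/w2.png

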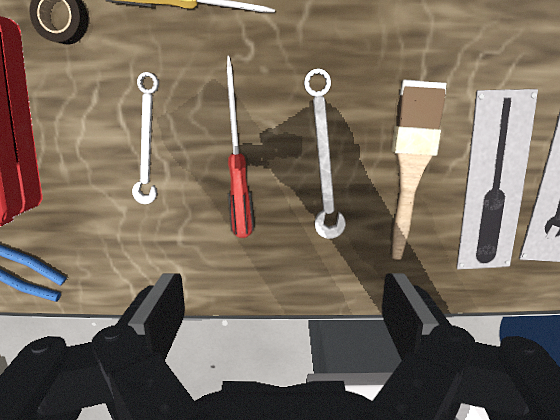

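View pics/w1.png

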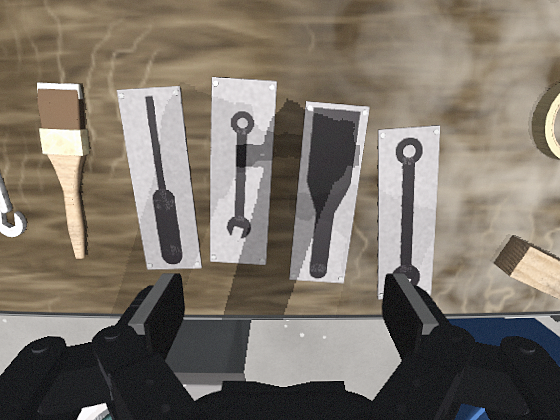

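View w2 shows the small spanner (147,140), driver (238,150), big spanner (323,155) and brush (418,165), with the blade and bristles pointing away. View w1 shows the four panels with their silhouettes where the networks report them. Next I'll fit each centre line more sharply and work out the first shifts.

```bash
cat >> h.py <<'E'
HM=dict(driver=13,small_spanner=4,big_spanner=5,brush=8)
def axis(p,n):
    ds=outline_of(p,n)
    if not ds: return None
    z=4 if "panel" in n else HM[n]; ys,xs=np.nonzero(ds[0]["region"])
    P=np.array([at_z(p,(x,y),z)[:2] for x,y in zip(xs,ys)])
    th=0.
    for _ in range(4):   # centre line through the midpoints of cross slices
        u=np.array([np.cos(th),np.sin(th)]); v=np.array([-u[1],u[0]]); s=P@u; t=P@v
        lo,hi=np.percentile(s,[.2,99.8]); m=(lo+hi)/2; f=.33 if "spanner" in n and "panel" not in n else .46
        S=[];T=[]
        for a in np.arange(m-f*(hi-lo),m+f*(hi-lo),4):
            k=(s>=a)&(s<a+4)
            if k.sum()>1: S.append(a+2-m);T.append((t[k].min()+t[k].max())/2)
        k,c=np.polyfit(S,T,1); th+=np.arctan(k)
    return np.r_[m*u+c*v,np.degrees(th),hi-lo,ds[0]["confidence"]]
def axes(names,shots=3,cam="wrist"):
    A={n:[] for n in names}
    for i in range(shots):
        p=vision.read_camera(cam)
        for n in names:
            a=axis(p,n)
            if a is not None: A[n].append(a)
    for n in names: print(n,"x y yaw len conf",np.round(np.median(A[n],0),2) if A[n] else None,"sd",np.round(np.std(A[n],0)[:3],2) if A[n] else "")
    return p
def hgt(p,q,n): # triangulated height from two pictures' spots
    pass
E
python3 - <<'E'
from h import *
p=axes(ALL[:5],4); save(p,"w3")
E
```

```text
driver x y yaw len conf [508.87 251.53   1.93 206.22   0.72] sd [0.48 0.1  0.11]
small_spanner x y yaw len conf [524.61 359.45  -8.13 155.63   0.7 ] sd [0.17 0.07 0.13]
big_spanner x y yaw len conf [501.63 147.74   6.33 203.02   0.73] sd [0.2  0.04 0.09]
brush x y yaw len conf [481.81  42.6   -3.36 217.76   0.81] sd [0.18 0.06 0.07]
driver_panel x y yaw len conf [469.58 -68.83   2.37 228.12   0.86] sd [0.14 0.02 0.01]
```

```bash
python3 -m crank '[[-1,-20,400,-20,0,0,0],[-1,-20,400,-20,0,0,0],[-1,-20,400,-20,0,0,0],[-1,-20,400,-20,0,0,0],[-1,-20,400,-20,0,0,0],[-1,-20,400,-20,0,0,0],[-1,-20,400,-20,0,0,0],[-1,-20,400,-20,0,0,0],[-1,-20,400,-20,0,0,0],[-1,-20,400,-20,0,0,0]]' >/dev/null
python3 -m crank '[[-1,0,0,0,0,0,0],[-1,0,0,0,0,0,0]]'
python3 - <<'E'
from h import *
p=axes(ALL[4:]+("brush",),5)
E
```

```text
time: 6.85
eef_pos: [470.9, -199.8, 271.5]
ee_rot: [1.0, 0.001, -0.0, -0.0]
force: [0.1, 0.7, -0.1]
finger_gap: 85.0
grasp_force: 0.0
driver_panel x y yaw len conf [469.32 -71.38   2.29 227.93   0.81] sd [0.19 0.2  0.16]
small_spanner_panel x y yaw len conf [ 478.02 -168.94   -4.15  228.83    0.72] sd [0.11 0.05 0.02]
big_spanner_panel x y yaw len conf [ 425.35 -378.38    4.6   228.47    0.66] sd [0.18 0.08 0.09]
brush_panel x y yaw len conf [ 450.56 -274.56   -4.53  228.7     0.86] sd [0.09 0.1  0.11]
brush x y yaw len conf [482.06  42.41  -3.13 216.16   0.75] sd [0.33 0.04 0.17]
```

```bash
python3 -m crank '[[-1,8.5,-452,130,0,0,-0.033],[-1,8.5,-452,130,0,0,-0.033],[-1,8.5,-452,130,0,0,-0.033],[-1,8.5,-452,130,0,0,-0.033],[-1,8.5,-452,130,0,0,-0.033],[-1,8.5,-452,130,0,0,-0.033],[-1,8.5,-452,130,0,0,-0.033],[-1,8.5,-452,130,0,0,-0.033],[-1,8.5,-452,130,0,0,-0.033],[-1,8.5,-452,130,0,0,-0.033]]' 40
python3 -m crank '[[-1,0,0,0,0,0,0],[-1,0,0,50,0,0,0],[-1,0,0,90,0,0,0],[-1,0,0,115,0,0,0],[-1,0,0,130,0,0,0],[-1,0,0,140,0,0,0],[-1,0,0,140,0,0,0]]'
python3 -m crank '[[1,0,0,0,0,0,0],[1,0,0,0,0,0,0],[1,0,0,0,0,0,0],[1,0,0,0,0,0,0],[1,0,0,0,0,0,0],[1,0,0,0,0,0,0],[1,0,0,0,0,0,0],[1,0,0,0,0,0,0]]'
python3 -m crank '[[1,0,0,-20,0,0,0],[1,0,0,-50,0,0,0],[1,0,0,-80,0,0,0],[1,0,0,-80,0,0,0]]'
```

```text
time: 9.35
eef_pos: [478.0, 255.6, 140.5]
ee_rot: [1.0, 0.019, -0.001, -0.001]
force: [0.0, 0.2, -0.7]
finger_gap: 85.4
grasp_force: 0.0
time: 10.05
eef_pos: [479.7, 249.8, 1.2]
ee_rot: [1.0, 0.015, -0.0, 0.0]
force: [0.1, -0.9, 0.3]
finger_gap: 85.1
grasp_force: 0.0
time: 10.85
eef_pos: [479.6, 250.4, 1.5]
ee_rot: [1.0, 0.016, -0.0, 0.0]
force: [-0.5, 0.8, -0.4]
finger_gap: -0.1
grasp_force: 0.0
time: 11.25
eef_pos: [482.0, 252.0, 85.3]
ee_rot: [1.0, 0.016, 0.003, -0.002]
force: [0.5, 1.4, -0.1]
finger_gap: 0.3
grasp_force: 0.0
```

```bash
python3 -m crank '[[-1,0,0,-100,0,0,0],[-1,0,0,-120,0,0,0],[-1,0,0,-120,0,0,0],[-1,0,0,-120,0,0,0]]'
python3 - <<'E'
from h import *
p=axes(ALL[:4],2); save(p,"w4"); q=vision.read_camera("scene"); save(q,"s4")
o=r.get_obs(); print(np.round(o["eef_pos"],1))
E
```

```text
time: 11.65
eef_pos: [481.4, 251.4, 204.6]
ee_rot: [1.0, 0.016, 0.003, -0.001]
force: [0.3, 0.6, -0.1]
finger_gap: 58.0
grasp_force: 0.0
driver x y yaw len conf [509.01 252.48   2.54 208.26   0.74] sd [0.05 0.07 0.02]
small_spanner x y yaw len conf [524.42 359.77  -8.63 155.72   0.63] sd [0.09 0.01 0.14]
big_spanner x y yaw len conf [502.41 147.56   6.57 202.38   0.76] sd [0.05 0.04 0.13]
brush x y yaw len conf [482.24  42.67  -3.29 216.81   0.68] sd [0.4  0.05 0.  ]
[479.4 250.4 201. ]
```

View pics/w4.png

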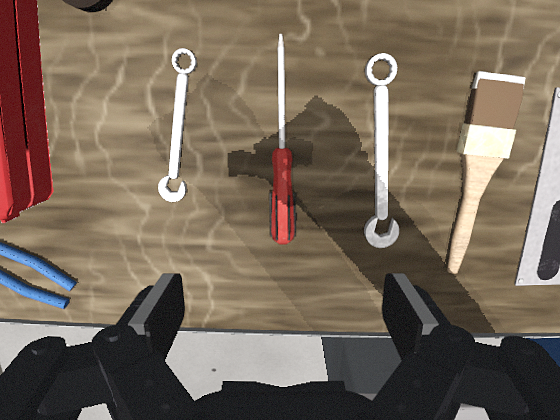

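View pics/s4.png

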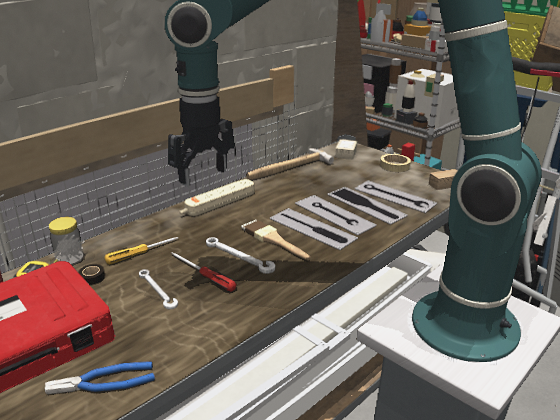

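Run:
```python
from h import *
def proj(p,X):
    c=rot(p).inv().apply(np.array(X)-p["position"]); s=np.array([c[0],-c[1]])/-c[2]; s=s*(1+p["k1"]*(s@s)); K=np.array(p["K"]); return np.round([K[0,0]*s[0]+K[0,2],K[1,1]*s[1]+K[1,2]],1).tolist(), round(-c[2])
o=r.get_obs(); e=o["eef_pos"]; print(np.round(e,1),np.round(o["joint_positions"],3))
for c in ("scene","top","wrist"):
    p=vision.read_camera(c); print(c,"tcp",proj(p,e),"grip pt on driver",proj(p,[479,250.5,26]),"centre",proj(p,[509,252,13]))
    if c=="scene":
        save(p,"s5"); D=p["depth"]
        for uv in((185,178),(222,143),(200,110),(228,150),(175,165)): print(uv,D[uv[1],uv[0]],np.round(at_depth(p,uv,D[uv[1],uv[0]])))
    if c=="top":save(p,"t5");
```

```text
[479.4 250.4 201. ] [-0.168  0.335 -0.456  1.852  0.173  0.994 -2.236]
scene tcp ([204.9, 195.6], 1062) grip pt on driver ([209.9, 268.5], 1144) centre ([201.2, 268.2], 1168)
(185, 178) 998.67834 [471. 301. 258.]
(222, 143) 1026.2969 [464. 213. 307.]
(200, 110) 942.19214 [450. 272. 389.]
(228, 150) 1063.3326 [478. 187. 282.]
(175, 165) 965.25433 [467. 323. 293.]
top tcp ([175.3, 207.4], 1017) grip pt on driver ([190.5, 219.2], 1189) centre ([191.6, 208.8], 1207)
wrist tcp ([283.4, 255.9], 183) grip pt on driver ([283.0, 181.4], 350) centre ([282.4, 149.8], 353)
```

View pics/t5.png

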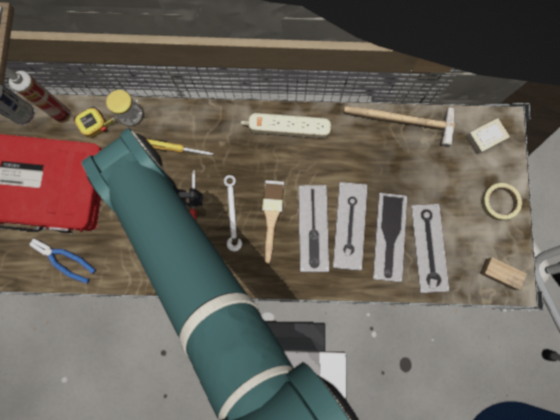

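```bash
python3 -m crank '[[1,0,0,0,0,0,0],[1,0,0,0,0,0,0],[1,0,0,0,0,0,0],[1,0,0,0,0,0,0],[1,0,0,0,0,0,0],[1,0,0,0,0,0,0],[1,0,0,0,0,0,0],[1,0,0,0,0,0,0]]'
python3 - <<'E'
from h import *
o=r.get_obs(); e=np.array(o["eef_pos"]); print(np.round(e,1))
p=vision.read_camera("wrist"); save(p,"w6"); D=p["depth"]
for u in (270,275,282,290):
  for v in range(225,330,12):
    if D[v,u]>0 and D[v,u]<260: print((u,v),round(float(D[v,u])),np.round(at_depth(p,(u,v),D[v,u])-e).tolist())
q=vision.read_camera("scene"); save(q,"s6"); D=q["depth"]
for v in range(130,200,5):
  for u in range(195,222,8):
    if D[v,u]<1075: print((u,v),np.round(at_depth(q,(u,v),D[v,u])-e).tolist())
a=q["frame"][90:240,130:290]; b=p["frame"][180:420,160:400]
cv2.imwrite("pics/c6.png",np.hstack([cv2.resize(a,(400,375)),cv2.resize(b,(375,375))])[:,:,::-1])
E
```

```text
time: 13.15
eef_pos: [479.6, 250.4, 201.6]
ee_rot: [1.0, 0.016, -0.0, -0.0]
force: [-0.1, -0.5, 0.1]
finger_gap: -0.2
grasp_force: 0.0
[479.6 250.4 201.6]
(270, 261) 151 [11.0, 6.0, 29.0]
(270, 273) 141 [11.0, 6.0, 40.0]
(270, 285) 131 [12.0, 5.0, 51.0]
(270, 297) 123 [11.0, 5.0, 58.0]
(270, 309) 115 [12.0, 5.0, 67.0]
(270, 321) 109 [12.0, 5.0, 74.0]
(275, 261) 152 [11.0, 4.0, 29.0]
(275, 273) 142 [11.0, 4.0, 39.0]
(275, 285) 131 [11.0, 4.0, 50.0]
(275, 297) 123 [12.0, 3.0, 59.0]
(275, 309) 114 [12.0, 3.0, 68.0]
(275, 321) 110 [11.0, 3.0, 73.0]
(282, 261) 149 [12.0, 1.0, 31.0]
(282, 273) 140 [12.0, 1.0, 41.0]
(282, 285) 130 [12.0, 1.0, 51.0]
(282, 297) 123 [11.0, 1.0, 58.0]
(282, 309) 123 [8.0, 1.0, 60.0]
(282, 321) 123 [3.0, 1.0, 61.0]
(290, 261) 151 [11.0, -3.0, 29.0]
(290, 273) 142 [11.0, -2.0, 39.0]
(290, 285) 131 [12.0, -2.0, 50.0]
(290, 297) 123 [11.0, -2.0, 58.0]
(290, 309) 115 [12.0, -2.0, 67.0]
(290, 321) 109 [12.0, -2.0, 74.0]
(195, 130) [-11.0, 21.0, 145.0]
(203, 130) [-11.0, 3.0, 141.0]
(211, 130) [-6.0, -19.0, 134.0]
(219, 130) [-8.0, -38.0, 130.0]
(195, 135) [-12.0, 23.
[... 210 characters left out ...]
0) [-3.0, -40.0, 108.0]
(195, 145) [-12.0, 24.0, 117.0]
(203, 145) [-18.0, 10.0, 115.0]
(211, 145) [-15.0, -11.0, 108.0]
(219, 145) [-8.0, -36.0, 100.0]
(195, 150) [-10.0, 23.0, 106.0]
(203, 150) [-15.0, 9.0, 103.0]
(211, 150) [-17.0, -9.0, 99.0]
(219, 150) [-11.0, -33.0, 91.0]
(195, 155) [-1.0, 18.0, 92.0]
(203, 155) [-16.0, 10.0, 94.0]
(211, 155) [-13.0, -11.0, 87.0]
(219, 155) [-10.0, -33.0, 80.0]
(195, 160) [5.0, 14.0, 79.0]
(203, 160) [-11.0, 7.0, 82.0]
(211, 160) [-12.0, -11.0, 76.0]
(195, 165) [-14.0, 29.0, 78.0]
(203, 165) [-13.0, 9.0, 72.0]
(195, 170) [6.0, 16.0, 58.0]
(203, 170) [-8.0, 6.0, 59.0]
(203, 175) [-8.0, 7.0, 49.0]
(203, 180) [-4.0, 5.0, 36.0]
(203, 185) [-6.0, 7.0, 27.0]
```

View pics/c6.png

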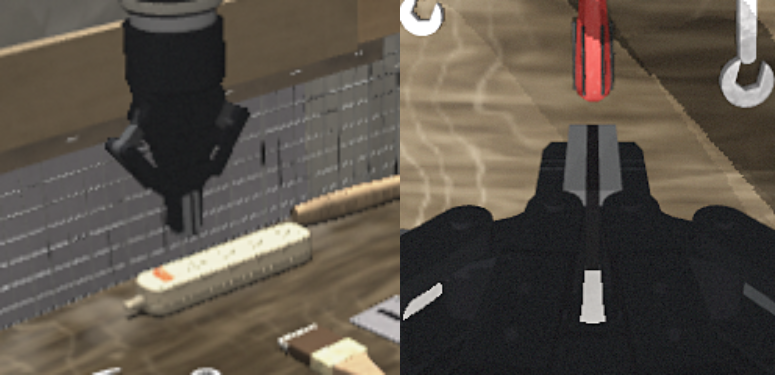

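Seen by both cameras, the shut fingertips sit about 27 mm above the reported TCP. That explains the miss: the tips passed just over the 26 mm handle. I'll confirm the offset with a gentle touch on bare bench between the driver and the small spanner.

```bash
python3 -m crank '[[1,0,-54,50,0,0,0],[1,0,-54,100,0,0,0],[1,0,-54,150,0,0,0],[1,0,-54,190,0,0,0],[1,0,-54,215,0,0,0],[1,0,-54,219,0,0,0],[1,0,-54,219,0,0,0]]'
python3 -m crank '[[1,0,0,2,0,0,0],[1,0,0,3,0,0,0],[1,0,0,3,0,0,0]]' | egrep 'pos|force'
python3 -m crank '[[1,0,0,1,0,0,0],[1,0,0,2,0,0,0],[1,0,0,2,0,0,0]]' | egrep 'pos|force'
python3 -m crank '[[1,0,0,1,0,0,0],[1,0,0,1,0,0,0]]' | egrep 'pos|force'
```

```text
time: 13.95
eef_pos: [477.6, 304.5, -17.7]
ee_rot: [1.0, 0.016, -0.001, 0.0]
force: [-0.1, 0.2, 0.2]
finger_gap: -0.1
grasp_force: 0.0
eef_pos: [479.0, 304.8, -18.9]
force: [-0.7, -0.5, -0.2]
grasp_force: 0.0
eef_pos: [477.9, 304.3, -22.3]
force: [-0.1, 0.2, -0.0]
grasp_force: 0.0
eef_pos: [477.8, 304.3, -23.6]
force: [-0.5, 0.4, -0.0]
grasp_force: 0.0
```

```bash
for i in 1; do
python3 -m crank '[[1,0,0,1,0,0,0],[1,0,0,1,0,0,0]]' | egrep 'pos|force:'
python3 -m crank '[[1,0,0,1,0,0,0],[1,0,0,1,0,0,0]]' | egrep 'pos|force:'
python3 -m crank '[[1,0,0,1,0,0,0],[1,0,0,1,0,0,0]]' | egrep 'pos|force:'; done
```

```text
eef_pos: [477.9, 304.4, -24.5]
force: [-0.5, -0.1, 0.4]
grasp_force: 0.0
eef_pos: [477.9, 304.4, -24.6]
force: [-1.4, -1.5, 9.1]
grasp_force: 4.3
eef_pos: [477.9, 304.4, -24.6]
force: [-4.1, -3.4, 17.1]
grasp_force: 8.6
```

Contact comes at TCP z = −24.5, so the tips are 24.5 mm behind the reported TCP. From here on I use tip z = TCP z + 24.5. Back to the driver.

```bash
python3 -m crank '[[1,0,0,-50,0,0,0],[-1,0,0,-86,0,0,0],[-1,0,53.6,-86,0,0,0],[-1,0,53.6,-86,0,0,0],[-1,0,53.6,-86,0,0,0],[-1,0,53.6,-86,0,0,0],[-1,0,53.6,-50,0,0,0],[-1,0,53.6,-20,0,0,0],[-1,0,53.6,-5,0,0,0],[-1,0,53.6,-5,0,0,0]]' 40
python3 -m crank '[[1,0,0,0,0,0,0],[1,0,0,0,0,0,0],[1,0,0,0,0,0,0],[1,0,0,0,0,0,0],[1,0,0,0,0,0,0],[1,0,0,0,0,0,0],[1,0,0,0,0,0,0],[1,0,0,0,0,0,0]]'
python3 -m crank '[[1,0,0,-20,0,0,0],[1,0,0,-50,0,0,0],[1,0,0,-80,0,0,0],[1,0,0,-80,0,0,0]]'
```

```text
time: 16.35
eef_pos: [477.5, 251.1, -23.7]
ee_rot: [1.0, 0.017, -0.002, 0.001]
force: [-0.4, 0.5, 0.3]
finger_gap: 85.5
grasp_force: 0.0
time: 17.15
eef_pos: [480.2, 250.9, -20.4]
ee_rot: [1.0, 0.016, 0.001, -0.0]
force: [-1.0, -0.6, 5.5]
finger_gap: 19.5
grasp_force: 38.8
time: 17.55
eef_pos: [482.2, 252.3, 62.5]
ee_rot: [1.0, 0.016, 0.003, -0.002]
force: [0.3, 0.4, -1.2]
finger_gap: 19.3
grasp_force: 39.5
```

```bash
python3 -m crank '[[1,-50.3,322.1,0,0,0,-0.007],[1,-50.3,322.1,0,0,0,-0.007],[1,-50.3,322.1,0,0,0,-0.007],[1,-50.3,322.1,0,0,0,-0.007],[1,-50.3,322.1,0,0,0,-0.007],[1,-50.3,322.1,0,0,0,-0.007],[1,-50.3,322.1,0,0,0,-0.007],[1,-50.3,322.1,0,0,0,-0.007],[1,-50.3,322.1,0,0,0,-0.007],[1,-50.3,322.1,0,0,0,-0.007]]'
python3 -m crank '[[1,0,0,20,0,0,0],[1,0,0,40,0,0,0],[1,0,0,60,0,0,0],[1,0,0,70,0,0,0],[1,0,0,75,0,0,0],[1,0,0,75,0,0,0],[1,0,0,75,0,0,0]]'
python3 -m crank '[[-0.2,0,0,0,0,0,0],[-0.2,0,0,0,0,0,0],[-0.2,0,0,0,0,0,0],[-0.2,0,0,0,0,0,0],[-0.2,0,0,-20,0,0,0],[-0.2,0,0,-60,0,0,0],[-0.2,0,0,-110,0,0,0],[-1,0,0,-160,0,0,0],[-1,0,0,-200,0,0,0],[-1,0,0,-200,0,0,0]]'
python3 -m crank '[[-1,0,0,0,0,0,0],[-1,0,0,0,0,0,0]]' >/dev/null
python3 - <<'E'
from h import *
p=axes(("driver","driver_panel","brush"),4); save(p,"w7")
for n in("driver_tip",):
    for d in spot_point(p,n)[:1]: print(n,round(d["confidence"],2),np.round(at_z(p,d["uv"],17)[:2],1))
E
```

```text
time: 18.55
eef_pos: [439.6, -71.5, 58.4]
ee_rot: [1.0, 0.02, -0.0, -0.0]
force: [-0.2, 1.1, -1.6]
finger_gap: 19.8
grasp_force: 39.6
time: 19.25
eef_pos: [440.2, -72.1, -16.0]
ee_rot: [1.0, 0.02, 0.001, -0.0]
force: [0.6, -0.9, -1.5]
finger_gap: 19.3
grasp_force: 39.6
time: 20.25
eef_pos: [443.2, -73.3, 188.9]
ee_rot: [1.0, 0.019, 0.005, 0.002]
force: [0.2, -0.7, -0.3]
finger_gap: 85.5
grasp_force: 0.0
driver x y yaw len conf [468.84 -70.04   2.91 211.64   0.88] sd [0.11 0.07 0.1 ]
driver_panel x y yaw len conf [468.75 -70.43   2.07 228.22   0.88] sd [0.37 0.09 0.09]
brush x y yaw len conf [482.32  42.52  -3.01 216.86   0.74] sd [0.2  0.07 0.1 ]
driver_tip 0.63 [571.1 -63.8]
```

View pics/w7.png

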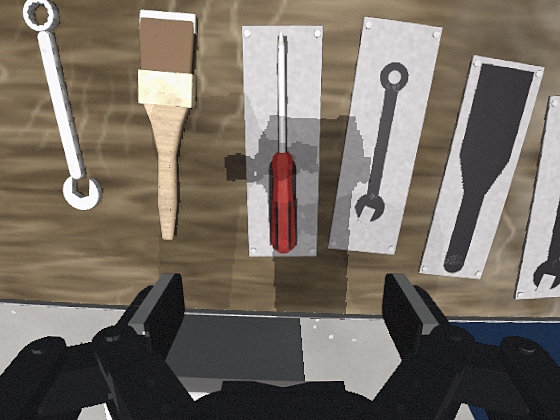

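The driver (283,145) lies on its silhouette, blade on blade, within 1 mm and 1°. Brush next.

```bash
python3 -m crank '[[-1,90.4,-109.3,140,0,0,0.096],[-1,90.4,-109.3,140,0,0,0.096],[-1,90.4,-109.3,140,0,0,0.096],[-1,90.4,-109.3,140,0,0,0.096],[-1,90.4,-109.3,140,0,0,0.096],[-1,90.4,-109.3,160,0,0,0.096],[-1,90.4,-109.3,185,0,0,0.096],[-1,90.4,-109.3,200,0,0,0.096],[-1,90.4,-109.3,207,0,0,0.096],[-1,90.4,-109.3,207,0,0,0.096]]' 40
python3 -m crank '[[1,0,0,0,0,0,0],[1,0,0,0,0,0,0],[1,0,0,0,0,0,0],[1,0,0,0,0,0,0],[1,0,0,0,0,0,0],[1,0,0,0,0,0,0]]'
python3 -m crank '[[1,0,0,-20,0,0,0],[1,0,0,-50,0,0,0],[1,0,0,-80,0,0,0],[1,0,0,-80,0,0,0]]'
```

```text
time: 22.3
eef_pos: [525.3, 39.7, -23.7]
ee_rot: [1.0, -0.029, -0.0, 0.0]
force: [0.1, 0.1, 0.8]
finger_gap: 85.6
grasp_force: 0.0
time: 22.9
eef_pos: [526.4, 39.9, -22.2]
ee_rot: [1.0, -0.029, 0.001, 0.0]
force: [-0.6, -0.8, 6.7]
finger_gap: 48.8
grasp_force: 41.4
time: 23.3
eef_pos: [528.7, 40.4, 60.6]
ee_rot: [1.0, -0.029, 0.004, -0.0]
force: [1.1, -0.1, -1.2]
finger_gap: 48.9
grasp_force: 42.2
```

```bash
python3 -m crank '[[1,-13.6,321.3,0,0,0,0.023],[1,-13.6,321.3,0,0,0,0.023],[1,-13.6,321.3,0,0,0,0.023],[1,-13.6,321.3,0,0,0,0.023],[1,-13.6,321.3,0,0,0,0.023],[1,-13.6,321.3,0,0,0,0.023],[1,-13.6,321.3,0,0,0,0.023],[1,-13.6,321.3,0,0,0,0.023],[1,-13.6,321.3,0,0,0,0.023],[1,-13.6,321.3,0,0,0,0.023]]'
python3 -m crank '[[1,0,0,20,0,0,0],[1,0,0,40,0,0,0],[1,0,0,60,0,0,0],[1,0,0,70,0,0,0],[1,0,0,75.4,0,0,0],[1,0,0,75.4,0,0,0],[1,0,0,75.4,0,0,0]]'
python3 -m crank '[[-0.6,0,0,0,0,0,0],[-0.6,0,0,0,0,0,0],[-0.6,0,0,0,0,0,0],[-0.6,0,0,0,0,0,0],[-0.6,0,0,-20,0,0,0],[-0.6,0,0,-60,0,0,0],[-0.6,0,0,-110,0,0,0],[-1,0,0,-160,0,0,0],[-1,0,0,-200,0,0,0],[-1,0,0,-200,0,0,0]]'
python3 -m crank '[[-1,0,0,0,0,0,0],[-1,0,0,0,0,0,0]]' >/dev/null
python3 - <<'E'
from h import *
p=axes(("brush","brush_panel","small_spanner_panel","big_spanner_panel"),4); save(p,"w8")
for d in spot_point(p,"brush_tip")[:1]: print(round(d["confidence"],2),np.round(at_z(p,d["uv"],14)[:2],1))
E
```

```text
time: 24.3
eef_pos: [493.9, -278.0, 56.3]
ee_rot: [0.999, -0.039, -0.0, -0.001]
force: [-0.1, 0.0, -0.6]
finger_gap: 49.1
grasp_force: 42.2
time: 25.0
eef_pos: [494.6, -279.4, -18.1]
ee_rot: [0.999, -0.039, 0.001, 0.0]
force: [0.2, -0.2, -0.9]
finger_gap: 49.3
grasp_force: 42.2
time: 26.0
eef_pos: [497.3, -281.6, 187.5]
ee_rot: [0.999, -0.04, 0.005, 0.003]
force: [0.1, -0.2, -0.3]
finger_gap: 85.4
grasp_force: 0.0
brush x y yaw len conf [ 448.66 -275.32   -4.34  219.74    0.87] sd [0.08 0.02 0.03]
brush_panel x y yaw len conf [ 451.3  -274.94   -4.46  227.76    0.78] sd [0.21 0.08 0.07]
small_spanner_panel x y yaw len conf [ 478.26 -170.93   -2.26  227.72    0.68] sd [ 5.67 45.82  1.67]
big_spanner_panel x y yaw len conf [ 4.2613e+02 -3.7459e+02 -4.0000e-01  2.2932e+02  8.0000e-01] sd [ 9.22 43.04  1.68]
0.72 [ 552.8 -283.8]
```

View pics/w8.png

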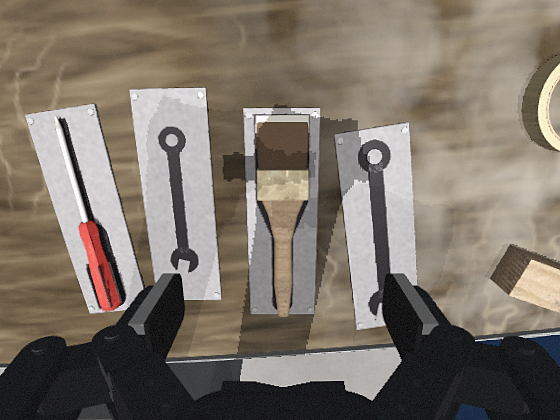

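The brush (283,215) covers its silhouette, bristles on bristles, about 2 mm short along its length at most. Big spanner next.

```bash
python3 -m crank '[[-1,-25,-425.2,100,0,0,-0.19],[-1,-25,-425.2,100,0,0,-0.19],[-1,-25,-425.2,100,0,0,-0.19],[-1,-25,-425.2,100,0,0,-0.19],[-1,-25,-425.2,100,0,0,-0.19],[-1,-25,-425.2,100,0,0,-0.19],[-1,-25,-425.2,100,0,0,-0.19],[-1,-25,-425.2,100,0,0,-0.19],[-1,-25,-425.2,100,0,0,-0.19],[-1,-25,-425.2,100,0,0,-0.19]]' 50
python3 -m crank '[[-1,0,0,20,0,0,0],[-1,0,0,60,0,0,0],[-1,0,0,90,0,0,0],[-1,0,0,100,0,0,0],[-1,0,0,103.6,0,0,0],[-1,0,0,103.6,0,0,0]]'
python3 -m crank '[[1,0,0,0,0,0,0],[1,0,0,0,0,0,0],[1,0,0,0,0,0,0],[1,0,0,0,0,0,0],[1,0,0,0,0,0,0],[1,0,0,0,0,0,0],[1,0,0,0,0,0,0],[1,0,0,0,0,0,0]]'
python3 -m crank '[[1,0,0,-20,0,0,0],[1,0,0,-50,0,0,0],[1,0,0,-80,0,0,0],[1,0,0,-80,0,0,0]]'
```

```text
time: 28.25
eef_pos: [501.5, 152.6, 80.7]
ee_rot: [0.998, 0.059, -0.0, -0.002]
force: [0.8, 0.2, 0.7]
finger_gap: 85.7
grasp_force: 0.0
time: 28.85
eef_pos: [503.5, 145.8, -21.8]
ee_rot: [0.999, 0.055, 0.0, -0.0]
force: [-0.2, 0.4, 0.6]
finger_gap: 85.4
grasp_force: 0.0
time: 29.65
eef_pos: [503.1, 146.0, -21.9]
ee_rot: [0.998, 0.055, 0.0, 0.0]
force: [-0.8, -0.5, 5.6]
finger_gap: 10.9
grasp_force: 49.2
time: 30.05
eef_pos: [505.2, 146.8, 60.6]
ee_rot: [0.998, 0.055, 0.003, -0.001]
force: [0.1, 0.9, -2.2]
finger_gap: 11.4
grasp_force: 49.5
```

```bash
python3 -m crank '[[1,-134.5,515.2,0,0,0,0.03],[1,-134.5,515.2,0,0,0,0.03],[1,-134.5,515.2,0,0,0,0.03],[1,-134.5,515.2,0,0,0,0.03],[1,-134.5,515.2,0,0,0,0.03],[1,-134.5,515.2,0,0,0,0.03],[1,-134.5,515.2,0,0,0,0.03],[1,-134.5,515.2,0,0,0,0.03],[1,-134.5,515.2,0,0,0,0.03],[1,-134.5,515.2,0,0,0,0.03]]' >/dev/null
python3 -m crank '[[1,0,0,0,0,0,0],[1,0,0,0,0,0,0],[1,0,0,0,0,0,0],[1,0,0,0,0,0,0]]'
```

```text
time: 31.45
eef_pos: [430.6, -346.8, 57.1]
ee_rot: [0.999, 0.041, -0.0, -0.001]
force: [0.2, -0.0, -2.4]
finger_gap: 10.9
grasp_force: 49.6
```

```bash
cat >> h.py <<'E'
def tcp(n=6):
    L=[]
    for _ in range(n): vision.read_camera("scene"); o=r.get_obs(); L.append(np.r_[o["eef_pos"],np.degrees(2*np.arctan2(o["ee_rot"][1],o["ee_rot"][0]))])
    L=np.array(L); print("tcp",np.round(L.mean(0),2),"sd",np.round(L.std(0),2)); return L.mean(0)
def shift(c,x,y,yaw):
    a=np.radians(c[3]); d=np.array([x-c[0],y-c[1]]); print("tx %.1f ty %.1f rz %.3f"%(d@[np.cos(a),np.sin(a)],d@[np.sin(a),-np.cos(a)],-np.radians(yaw-c[3])))
E
python3 -c "
from h import *
shift(tcp(),425.8,-381,4.7)"
```

```text
tcp [ 430.68 -347.82   57.56    4.68] sd [0.08 0.48 0.13 0.04]
tx -7.6 ty 32.7 rz -0.000
```

```bash
python3 -m crank '[[1,-7.6,32.7,0,0,0,0],[1,-7.6,32.7,0,0,0,0],[1,-7.6,32.7,0,0,0,0],[1,-7.6,32.7,20,0,0,0],[1,-7.6,32.7,50,0,0,0],[1,-7.6,32.7,65,0,0,0],[1,-7.6,32.7,72,0,0,0],[1,-7.6,32.7,75.4,0,0,0],[1,-7.6,32.7,75.4,0,0,0],[1,-7.6,32.7,75.4,0,0,0]]'
python3 -m crank '[[-0.2,0,0,0,0,0,0],[-0.2,0,0,0,0,0,0],[-0.2,0,0,0,0,0,0],[-0.2,0,0,0,0,0,0],[-0.2,0,0,-20,0,0,0],[-0.2,0,0,-60,0,0,0],[-0.2,0,0,-110,0,0,0],[-1,0,0,-160,0,0,0],[-1,0,0,-200,0,0,0],[-1,0,0,-200,0,0,0]]'
python3 -m crank '[[-1,0,0,0,0,0,0],[-1,0,0,0,0,0,0]]' >/dev/null
python3 - <<'E'
from h import *
p=axes(("big_spanner","big_spanner_panel"),4); save(p,"w9"); c=tcp(4); shift(c,524.5,358,-8.3)
E
```

```text
time: 32.75
eef_pos: [426.1, -382.5, -16.9]
ee_rot: [0.999, 0.04, 0.001, 0.001]
force: [0.4, 0.1, -2.3]
finger_gap: 11.1
grasp_force: 49.7
time: 33.75
eef_pos: [428.6, -384.3, 188.6]
ee_rot: [0.999, 0.04, 0.004, 0.004]
force: [0.4, -0.7, 1.2]
finger_gap: 85.2
grasp_force: 0.0
big_spanner x y yaw len conf [ 423.75 -382.16    4.7   206.12    0.81] sd [0.02 0.14 0.08]
big_spanner_panel x y yaw len conf [ 425.12 -379.08    4.5   227.65    0.78] sd [0.31 0.09 0.04]
tcp [ 425.33 -382.11  182.21    4.57] sd [0.01 0.01 0.01 0.  ]
tx 157.8 ty -729.9 rz 0.225
```

View pics/w9.png

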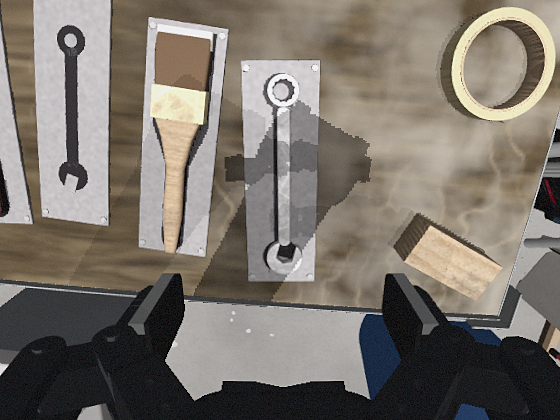

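The big spanner (283,175) lies on its panel but about 3 mm to the right of the print. I'll regrasp it and shift it over.

```bash
python3 -m crank '[[-0.3,0,0,50,0,0,0],[-0.3,0,0,100,0,0,0],[-0.3,0,0,150,0,0,0],[-0.3,0,0,180,0,0,0],[-0.3,0,0,195,0,0,0],[-0.3,0,0,200,0,0,0],[-0.3,0,0,200,0,0,0],[1,0,0,200,0,0,0],[1,0,0,200,0,0,0],[1,0,0,200,0,0,0]]' 50
python3 -m crank '[[1,0,0,0,0,0,0],[1,0,0,0,0,0,0],[1,0,0,0,0,0,0],[1,0,0,-4,0,0,0],[1,0,0,-4,0,0,0],[1,0.7,-2.9,-4,0,0,0],[1,0.7,-2.9,-4,0,0,0],[1,0.7,-2.9,0,0,0,0],[1,0.7,-2.9,0,0,0,0],[1,0.7,-2.9,0,0,0,0]]'
python3 -m crank '[[-0.2,0,0,0,0,0,0],[-0.2,0,0,0,0,0,0],[-0.2,0,0,0,0,0,0],[-0.2,0,0,0,0,0,0],[-0.2,0,0,-20,0,0,0],[-0.2,0,0,-60,0,0,0],[-0.2,0,0,-110,0,0,0],[-1,0,0,-160,0,0,0],[-1,0,0,-200,0,0,0],[-1,0,0,-200,0,0,0]]'
python3 -m crank '[[-1,0,0,0,0,0,0],[-1,0,0,0,0,0,0],[-1,0,0,0,0,0,0]]' >/dev/null
python3 - <<'E'
from h import *
p=axes(("big_spanner","big_spanner_panel"),4); save(p,"w10"); c=tcp(4); shift(c,490,50,-4)
E
```

```text
time: 35.75
eef_pos: [425.9, -382.8, -16.5]
ee_rot: [0.999, 0.04, 0.001, 0.001]
force: [-2.1, 3.8, 11.4]
finger_gap: 12.5
grasp_force: 13.2
time: 36.75
eef_pos: [426.1, -379.0, -16.4]
ee_rot: [0.999, 0.04, -0.0, 0.0]
force: [-3.2, 3.0, 14.3]
finger_gap: 11.3
grasp_force: 50.8
time: 37.75
eef_pos: [429.0, -381.3, 188.3]
ee_rot: [0.999, 0.04, 0.004, 0.004]
force: [0.4, 0.9, 0.3]
finger_gap: 85.4
grasp_force: 0.0
big_spanner x y yaw len conf [ 424.14 -378.4     4.44  206.17    0.68] sd [0.13 0.18 0.17]
big_spanner_panel x y yaw len conf [ 425.52 -379.05    4.57  226.98    0.87] sd [0.06 0.05 0.08]
tcp [ 425.78 -379.15  182.22    4.57] sd [0.01 0.03 0.01 0.  ]
tx 98.2 ty -422.7 rz 0.150
```

The big spanner is now within 1 mm. Small spanner next: move to midway, look, then go in.

```bash
python3 -m crank '[[-1,98,-423,0,0,0,0.15],[-1,98,-423,0,0,0,0.15],[-1,98,-423,0,0,0,0.15],[-1,98,-423,0,0,0,0.15],[-1,98,-423,0,0,0,0.15],[-1,98,-423,0,0,0,0.15],[-1,98,-423,0,0,0,0.15],[-1,98,-423,0,0,0,0.15],[-1,98,-423,0,0,0,0.15],[-1,98,-423,0,0,0,0.15]]' >/dev/null
python3 -m crank '[[-1,-20,-290,-20,0,0,0.05],[-1,-20,-290,-20,0,0,0.05],[-1,-20,-290,-20,0,0,0.05],[-1,-20,-290,-20,0,0,0.05],[-1,-20,-290,-20,0,0,0.05],[-1,-20,-290,-20,0,0,0.05],[-1,-20,-290,-20,0,0,0.05],[-1,-20,-290,-20,0,0,0.05],[-1,-20,-290,-20,0,0,0.05],[-1,-20,-290,-20,0,0,0.05]]' >/dev/null
python3 -m crank '[[-1,0,0,0,0,0,0],[-1,0,0,0,0,0,0],[-1,0,0,0,0,0,0]]' >/dev/null
python3 - <<'E'
from h import *
p=axes(("small_spanner",),4); c=tcp(4); shift(c,524.5,359,-8.3)
E
```

```text
small_spanner x y yaw len conf [524.4  360.41  -8.81 155.7    0.93] sd [0.07 0.03 0.35]
tcp [490.16 341.07 202.13  -6.89] sd [0.01 0.03 0.01 0.  ]
tx 31.9 ty -21.9 rz 0.025
```

```bash
python3 -m crank '[[-1,31.8,-22.5,40,0,0,0.03],[-1,31.8,-22.5,80,0,0,0.03],[-1,31.8,-22.5,120,0,0,0.03],[-1,31.8,-22.5,160,0,0,0.03],[-1,31.8,-22.5,190,0,0,0.03],[-1,31.8,-22.5,210,0,0,0.03],[-1,31.8,-22.5,220,0,0,0.03],[-1,31.8,-22.5,224.8,0,0,0.03],[-1,31.8,-22.5,224.8,0,0,0.03],[-1,31.8,-22.5,224.8,0,0,0.03]]' 50
python3 -m crank '[[1,0,0,0,0,0,0],[1,0,0,0,0,0,0],[1,0,0,0,0,0,0],[1,0,0,0,0,0,0],[1,0,0,0,0,0,0],[1,0,0,0,0,0,0],[1,0,0,0,0,0,0],[1,0,0,0,0,0,0]]'
python3 -m crank '[[1,0,0,-20,0,0,0],[1,0,0,-50,0,0,0],[1,0,0,-80,0,0,0],[1,0,0,-80,0,0,0],[1,0,0,-80,0,0,0],[1,0,0,-80,0,0,0]]'
python3 -c "
from h import *
c=tcp(4); shift(c,478,-170,-4.1)"
```

```text
time: 42.75
eef_pos: [525.2, 360.2, -21.4]
ee_rot: [0.997, -0.075, 0.001, -0.001]
force: [-0.2, 0.2, 0.8]
finger_gap: 85.5
grasp_force: 0.0
time: 43.55
eef_pos: [524.5, 359.6, -22.4]
ee_rot: [0.997, -0.075, 0.0, 0.0]
force: [-0.5, -1.2, 3.7]
finger_gap: 7.7
grasp_force: 49.5
time: 44.15
eef_pos: [523.9, 358.7, 56.6]
ee_rot: [0.997, -0.075, -0.001, 0.001]
force: [-0.6, -0.5, -1.9]
finger_gap: 7.6
grasp_force: 49.0
tcp [523.79 358.91  56.21  -8.61] sd [0.03 0.18 0.06 0.  ]
tx 33.9 ty 529.8 rz -0.079
```

```bash
python3 -m crank '[[1,30,470,0,0,0,-0.079],[1,30,470,0,0,0,-0.079],[1,30,470,0,0,0,-0.079],[1,30,470,0,0,0,-0.079],[1,30,470,0,0,0,-0.079],[1,30,470,0,0,0,-0.079],[1,30,470,0,0,0,-0.079],[1,30,470,0,0,0,-0.079],[1,30,470,0,0,0,-0.079],[1,30,470,0,0,0,-0.079]]' >/dev/null
python3 -m crank '[[1,0,0,0,0,0,0],[1,0,0,0,0,0,0],[1,0,0,0,0,0,0],[1,0,0,0,0,0,0],[1,0,0,0,0,0,0],[1,0,0,0,0,0,0]]'
python3 -c "
from h import *
c=tcp(6); shift(c,478,-169.7,-4.1)"
```

```text
time: 45.95
eef_pos: [483.9, -108.8, 57.4]
ee_rot: [0.999, -0.035, 0.0, -0.0]
force: [0.6, -0.7, -1.9]
finger_gap: 7.9
grasp_force: 49.2
tcp [ 483.8  -109.4    57.37   -4.06] sd [0.03 0.19 0.01 0.02]
tx -1.5 ty 60.6 rz 0.001
```

```bash
python3 -m crank '[[1,-1.5,60.6,0,0,0,0],[1,-1.5,60.6,0,0,0,0],[1,-1.5,60.6,0,0,0,0],[1,-1.5,60.6,20,0,0,0],[1,-1.5,60.6,50,0,0,0],[1,-1.5,60.6,65,0,0,0],[1,-1.5,60.6,72,0,0,0],[1,-1.5,60.6,75.4,0,0,0],[1,-1.5,60.6,75.4,0,0,0],[1,-1.5,60.6,75.4,0,0,0]]'
python3 -m crank '[[-0.2,0,0,0,0,0,0],[-0.2,0,0,0,0,0,0],[-0.2,0,0,0,0,0,0],[-0.2,0,0,0,0,0,0],[-0.2,0,0,-20,0,0,0],[-0.2,0,0,-60,0,0,0],[-0.2,0,0,-110,0,0,0],[-0.2,0,0,-160,0,0,0],[-1,0,0,-200,0,0,0],[-1,0,0,-200,0,0,0]]'
python3 -m crank '[[-1,0,0,0,0,0,0],[-1,0,0,0,0,0,0],[-1,0,0,0,0,0,0],[-1,0,0,0,0,0,0]]' >/dev/null
python3 - <<'E'
from h import *
p=axes(("small_spanner","small_spanner_panel","driver","driver_panel","brush","brush_panel"),4); save(p,"w11"); c=tcp(4)
E
```

```text
time: 47.25
eef_pos: [478.7, -170.0, -17.3]
ee_rot: [0.999, -0.036, 0.001, 0.0]
force: [-0.0, -0.3, -1.2]
finger_gap: 8.1
grasp_force: 49.3
time: 48.25
eef_pos: [481.5, -170.8, 187.4]
ee_rot: [0.999, -0.036, 0.005, 0.002]
force: [0.2, 0.6, 0.6]
finger_gap: 78.3
grasp_force: 0.0
small_spanner x y yaw len conf [ 477.01 -169.24   -4.2   157.43    0.76] sd [0.46 0.16 0.17]
small_spanner_panel x y yaw len conf [ 478.41 -168.8    -4.11  227.56    0.75] sd [0.38 0.05 0.02]
driver x y yaw len conf [468.29 -70.89   2.46 210.88   0.7 ] sd [0.32 0.09 0.14]
driver_panel x y yaw len conf [469.78 -71.66   2.7  227.19   0.62] sd [0.12 0.05 0.11]
brush x y yaw len conf [ 449.33 -277.02   -4.71  219.78    0.88] sd [0.31 0.09 0.04]
brush_panel x y yaw len conf [ 451.15 -273.2    -6.4   228.81    0.73] sd [0.08 0.4  0.42]
tcp [ 477.95 -170.01  181.97   -4.08] sd [0.01 0.02 0.01 0.  ]
```

View pics/w11.png

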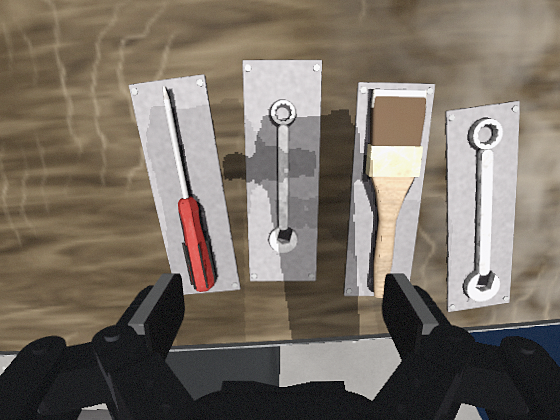

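All four tools cover their prints: driver (188,190), small spanner (283,175), brush (393,190) and big spanner (485,210). Each is within about 2 mm, and the gripper is open and clear. Signing off.

```bash
python3 -c "
from h import *
print(job.sign_off())"
```

```text
the job is handed in; nothing more can be done
None
```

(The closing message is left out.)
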